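# Hang the sauce dipper on the rotary rack's empty hook

## Task

The sauce dipper standing on the table belongs on the rotary dipper rack. Turn the rack until its empty hook points to the front, towards the robot's edge of the table, then hang the dipper by its eye on that hook and leave it hanging there, still. Keep the other four dippers on their hooks, and do not push about or knock over the tubs and the salt shaker standing around.

Things in the scene. Friction and masses are not known exactly. Their poses are not given: they have to be found in the camera images.
- dipper: steel sauce dipper standing on the table, the only one off the rack: flat-bottomed open cup 46 mm across, 46 mm high; a 6 mm rod handle rises from the rim at its own +x side and leans in (60 to 92 mm up) to an upright eye over the cup's axis. 131.5 mm high in all, about 90 g, balanced nearly under the eye. At the start the rod is roughly on the robot's side. Origin: centre of the underside; z up
- dipper_eye (a point): top of the opening in that dipper's eye (underside of the top bow), on the dipper's axis 126.5 mm up; it rests on the hook's wire when hung. The eye: a long loop of 5 mm wire in the dipper's own y-z plane (opening looks along its x), 28 mm wide outside, z = 89.5 to 131.5 mm; opening 18 x 32 mm with half-round ends, sides straight from z = 103 to 118 mm: grip across these, along its y
- rack_foot: rotary dipper rack's fixed round steel foot, 189 mm across, 11 mm high at the lip, with a 17 mm post. Does not move. Origin: on the turning axis at table height; axes parallel to the world's, -x is the front (robot's side). On the post turns a hub 50 mm across (z = 153 to 186 mm) with five equal hooks 72 degrees apart and a knob. Above, a wall shelf: underside 680 mm up, from x = 0.58 m backwards
- rack_knob (a point): centre of the fluted black knob on top of the rack's head, on the turning axis, 206 mm above the table: 35 mm across, z = 192 to 221 mm, gripped from above to turn the head
- rack_head (a joint): turning angle of the rack's head (hub, hooks and knob), 0 at the start wherever the hooks then point, positive counter-clockwise seen from above; turns either way for nearly two turns, no detents; a friction of about 0.12 N m holds it where it is left
- free_hook (a point): top of the empty hook's wire, middle of its trough, 72 mm from the turning axis, 172.5 mm above the table; turns with the head; the hook points from the axis to this point. Each hook: 5 mm wire running straight out from the hub, sloping down 8 mm to a level trough 60 to 80 mm from the axis, then up to a 7 mm ball tip 91 mm from the axis, whose top is 12 mm above this point
- rack_front (a point): fixed point in the air, 72 mm straight in front (-x) of the rack's turning axis, 172.5 mm above the table: where free_hook is when the empty hook points straight to the front
- dipper_a_eye (a point): same eye point of a dipper hanging on the rack (the smallest cup, 38 mm across), on the next hook counter-clockwise from the empty one as seen from above; all hung dippers are loose, 131.5 mm high and hang with their eyes over the hooks, cup bottoms 46 mm above the table
- dipper_b_eye (a point): the same of the second hung dipper (cup 42 mm across), second hook counter-clockwise from the empty one
- dipper_c_eye (a point): the same of the third hung dipper (cup 50 mm across)
- dipper_d_eye (a point): the same of the fourth hung dipper (the largest cup, 52 mm across), next hook clockwise from the empty one
- salt_shaker: bystander: glass salt shaker with grey cap, 44 mm across, 90 mm high, origin at the centre of its underside
- deli_2: bystander: closed deli tub, 81 mm across at the top, 45 mm high, origin at the centre of its underside
- deli_3: bystander: small closed deli tub, 63 mm across at the top, 39 mm high, origin at the centre of its underside
- kraft_tub: bystander: brown kraft tub with clear lid, 116 mm across, 57 mm high, origin at the centre of its underside
Not all that is in view belongs to the job. Leave any red look-alike of the dipper alone.

How it is judged:
On the way, in this order (a step that is already met when the one before it is completed fails the run):
1. the empty hook has been turned to the front (within about 28 degrees), with the dipper not yet on it (horizontal distance between free_hook and rack_front below 0.035 m and distance between dipper_eye and free_hook above 0.05 m), for 0.2 s.
2. the dipper's eye is on the hook (distance between dipper_eye and free_hook below 0.02 m and horizontal distance between free_hook and rack_front below 0.035 m), for 0.2 s.
At the end, for the whole second after the job is handed in: the dipper hangs released and still (under 60 mm/s) by its eye on the empty hook (eye top within 20 mm of the trough's middle), upright within 17 degrees; that hook points to the front within 28 degrees, the rack at rest; the other four dippers are on their hooks (all of step 2 and angle between dipper's own z axis and vertical below 0.3 rad and linear speed of dipper below 0.06 m/s and velocity of joint rack_head between -0.1 and 0.1 rad/s); the robot touches nothing.
It fails at once if another dipper comes off its hook (height (world z) of any of dipper_a_eye, dipper_b_eye, dipper_c_eye, dipper_d_eye below 0.16 m).
It fails at once if a bystander is shifted by more than 30 mm or tipped over (distance of any of salt_shaker, deli_2, deli_3, kraft_tub from where it was at the start of the episode above 0.03 m or angle between any of salt_shaker, deli_2, deli_3, kraft_tub's own z axis and vertical above 0.6 rad).
It also fails if it takes over 72 s, if anything falls off the work surface, if the arm or the gripper's body presses on something with over 40 N, if the wrist force passes 120 N, or if a joint passes its speed limit or range.

## Robot

A 6-joint arm with a two-finger parallel gripper is mounted at the origin on a cart in front of the work surface, level with it; the furniture and walls round the work are solid. World frame = base frame: x ahead of the robot, y to its left, z up, the work surface at z = 0. Lengths are in m, angles in rad, forces in N, time in s.
With the tool pointing down it reaches from about 0.375 to 0.9 m from the base axis. Payload 3.1 kg.
Tool frame: the origin (TCP) lies on the centre line of the jaws, within the pads' length; the fingertips stand 17 mm ahead of it and the grasp point (between the pads) lies 2 mm behind it (robot.tips_ahead is the distance from the TCP to the fingertips, in m); z points along the fingers, y is the line along which they close (so a half turn about z gives the same grasp; the last joint's range is limited). The gripper opens to 85 mm and grips with 20 to 120 N. Pads are 22 mm wide; open, the fingers measure 114 mm over their backs; the gripper's body (76 mm by 85 mm) begins 54 mm behind the grasp point. The pads swing forward as they close: fully open they stand 13 mm farther back than shut.
Start: joints at [-1.363, 0.527, 1.433, -0, 1.181, -0.178], TCP at [0.235, -0.579, 0.213] pointing down, gripper open.
Joint ranges: [-3.08, 3.08], [-0.75, 2.2], [0.22, 2.44], [-1.43, 4.57], [0, 2.65], [-2.85, 2.85]. Speed limits (rad/s): [2.79, 2.79, 3.14, 3.14, 3.14, 3.14].

## Interface

Orientations are given as a unit quaternion [x, y, z, w].
In Python, from station import robot, camera gives the robot as it stands.
- The arm moves only by the tool apply_moves, never from a script. Its argument "motion" is a list of rows, each a list of 3 entries, a list of its own where there are three numbers: the turn, a rotation vector about the tool's x, y, z in rad, then the shift along the tool's x, y, z in m, then the finger opening in m, from 0 to 0.0854. A call has 1 to 12 rows; each row shifts and turns the commanded pose from where the row before left it, along the tool's axes as they then stand; what a row does not reach is not made up. A row lasts 1/8 s, in which the tool goes at most 62.5 mm and 10.7 degrees, less where a joint would pass 70% of its speed; a pose out of reach is approached as far as the arm can. A call with a gripper value outside its range is refused whole. The fingers move at their own pace and stop on an object; the grip force is fixed at half the most. Time passes only in rows, so rows that do not move let the fingers close. It gives the time, the measured TCP pose, the force, the opening and the grip force at its end, in the units of the state.
- robot.get_obs(): the state, without advancing time (a new reading comes with each control period).
- camera(name): name is "scene" or "top"; returns a dict with "pixels" (384x512x3 uint8, blue, green, red), "camera_matrix" (3x3 intrinsics, pixels), "D" ([k1, k2, p1, p2, k3] as OpenCV has them; the pictures are not rectified), "rvec" (rotation vector, rad) and "tvec" (3), from world to camera coordinates, as OpenCV has them. Camera axes: x right, y down, z forward; pixel columns grow to the right and rows downward; lengths in m; the calibration is good to about 2 mm. A picture is of the moment at which its call begins. There is no depth.
- robot.close_job(): hands the job in; it is judged then, once.
The state is a dict: "clock": time; "qpos": joint angles; "joint_velocities": joint speeds; "tau": joint torques, N m; "tcp_pos": TCP position; "orientation": TCP orientation; "force": force on the tool from outside, world axes, zero at the start; "wrist_torque": the same for the moment, N m; "grip_width": opening from 0.0 (shut) to 1.0 (fully open); "gripper_force": force on a finger pad.
Only numpy, scipy, OpenCV 4.12 (cv2) and the standard library are available. Lean on these libraries where they do the work, as an engineer would, in place of code of your own. Each camera call takes 0.05 s, during which the arm holds its last target. There are 200 camera calls.

## Working session

There is one attempt and no reset: what is moved stays moved. The work goes in short steps, Python scripts to look and compute and a tool call to move; the robot and the scene stay as the last step left them, time stands still between calls to the robot, and variables do not carry over. Pictures are saved under pics/ and viewed, at most 10 in all, crops included, and the job is handed in when it is done.

Besides the shell and the picture viewer there is one more tool, called after "Request:" as a command line: name --argument value ..., lists and objects as JSON in quotes. apply_moves: Moves the arm, as the interface text tells. Its arguments: {"type":"object","properties":{"motion":{"type":"array","items":{"type":"array"}}},"required":["motion"]}

```bash
mkdir -p pics
cat > h.py <<'E'
import numpy as np, cv2, pickle
from station import robot, camera
from scipy.spatial.transform import Rotation as R
def snap(n,f):
    c=camera(n); cv2.imwrite(f'pics/{f}.png',c['pixels']); pickle.dump(c,open(f'pics/{f}.pkl','wb')); return c
def load(f): return pickle.load(open(f'pics/{f}.pkl','rb'))
def proj(c,P):
    return cv2.projectPoints(np.array(P,float).reshape(-1,1,3),c['rvec'],c['tvec'],c['camera_matrix'],c['D'])[0].reshape(-1,2)
def ray(c,uv):
    n=cv2.undistortPoints(np.array(uv,float).reshape(-1,1,2),c['camera_matrix'],c['D']).reshape(-1,2)
    M=cv2.Rodrigues(np.array(c['rvec'],float))[0]; d=np.c_[n,np.ones(len(n))]@M
    return -M.T@np.array(c['tvec'],float).ravel(), d
def atz(c,uv,z):
    o,d=ray(c,uv); return o+d*((z-o[2])/d[:,2])[:,None]
E
python3 - <<'E'
from h import *
for n in('scene','top'):
    c=snap(n,n+'0'); print(n,ray(c,[[256,192]]))
o=robot.get_obs();print(o)
E
```

```text
scene (array([0.06137028, 0.73651892, 0.93993437]), array([[ 0.4042317 , -0.59515217, -0.69483195]]))
top (array([0.32447019, 0.07934188, 1.41877594]), array([[ 0.1752139 , -0.0157492 , -0.98465211]]))
{'clock': 0.1, 'qpos': array([-1.36349255e+00,  5.28414583e-01,  1.43375633e+00,  1.28082978e-05,
        1.18142550e+00, -1.78494408e-01]), 'joint_velocities': array([ 1.68664736e-03,  3.15142300e-04, -3.86344971e-03,  5.61448015e-04,
       -1.24216158e-05, -8.74836796e-05]), 'tau': array([-9.65815093e-05, -4.43303633e+01, -1.78586322e+01, -3.16202932e-04,
        3.88255212e-03,  2.87457993e-06]), 'tcp_pos': array([ 0.23507891, -0.57837309,  0.21171177]), 'orientation': array([ 9.81452565e-01,  1.91702529e-01, -8.50952582e-06, -1.00186098e-03]), 'force': array([-0.1872513 , -0.14765244,  0.38089031]), 'wrist_torque': array([-0.01765209,  0.03331905,  0.04742665]), 'gripper_force': 0.0, 'grip_width': 1.0012154338684258}
```

```bash
python3 -c "
import cv2
for n in('scene','top'):
    cv2.imwrite(f'pics/{n}0b.png',cv2.resize(cv2.imread(f'pics/{n}0.png'),(800,600),interpolation=cv2.INTER_CUBIC))"
```

```text
(no output)
```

View pics/scene0b.png

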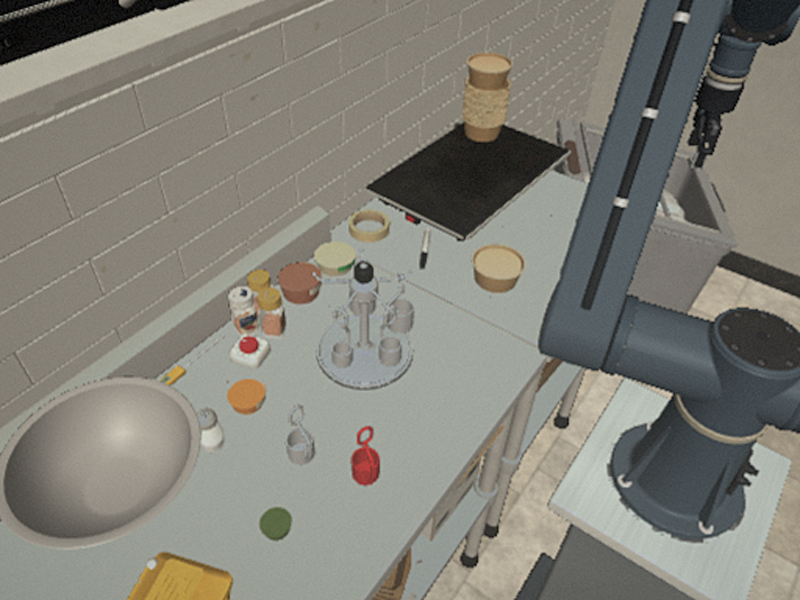

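View pics/top0b.png

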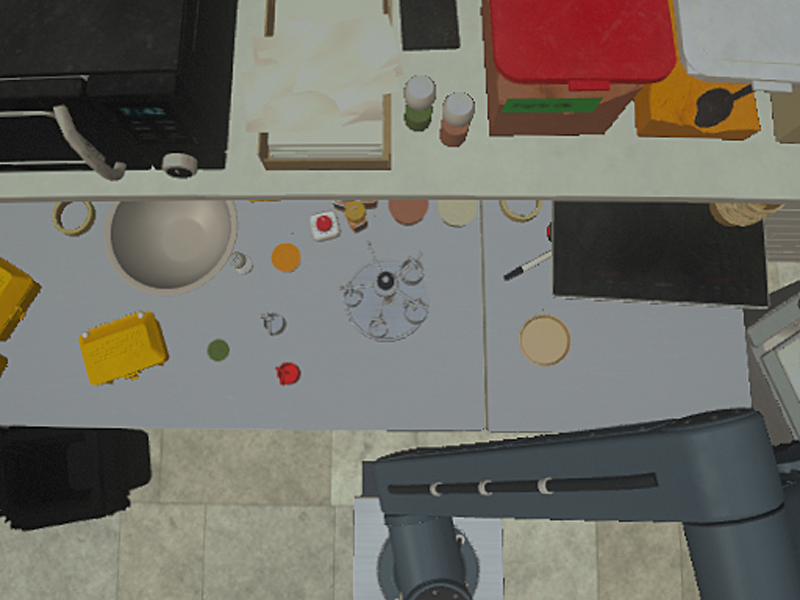

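Candidates for the dipper, in top view at 800-px scale: the steel one standing at (272,322), the red look-alike at (288,374), and four hung at (353,297), (377,326), (417,312) and (412,270). I choose the steel one at (272,322), which is (300,440) in the scene view. The empty hook seems to point backwards at (370,245). I'll check both in close crops.

Run:
```python
import cv2,numpy as np
t=cv2.imread('pics/top0.png'); s=cv2.imread('pics/scene0.png')
z=lambda im,x,y,w,h,W,H: cv2.resize(im[y:y+h,x:x+w],(W,H),interpolation=cv2.INTER_CUBIC)
a=z(t,150,145,135,100,800,593) # scale 5.926
cv2.imwrite('pics/c1.png',a)
b=z(s,170,155,110,150,440,600) # scale 4
cv2.imwrite('pics/c2.png',b)
```

```text
(no output)
```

View pics/c1.png

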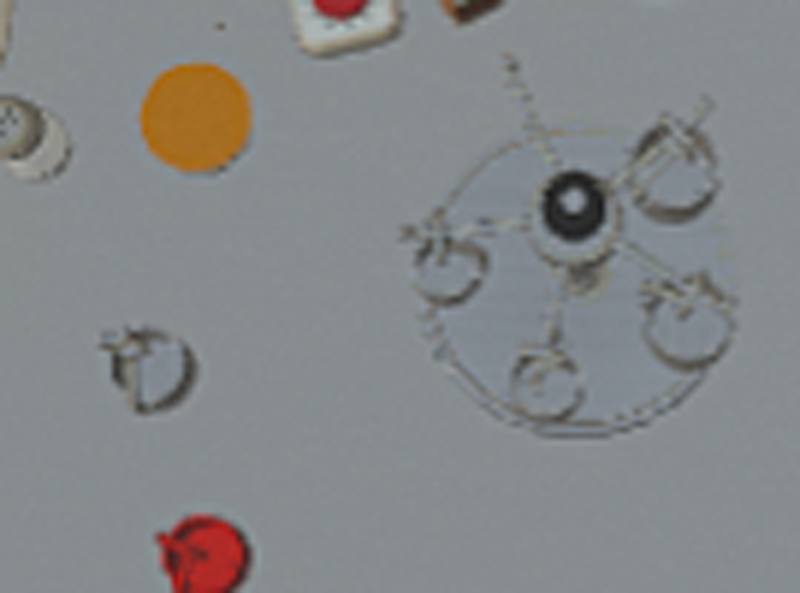

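View pics/c2.png

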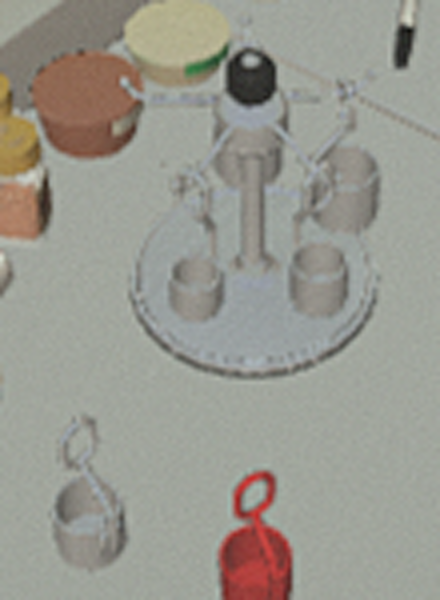

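Top crop: the steel dipper's cup is at (155,370), with its rod at the lower left and its eye around (125,340). The red one sits below it and I leave it alone. The empty hook's tip is at (511,60), the knob at (575,205), and the smallest cup at (450,265), next counter-clockwise. The scene crop agrees: steel eye at (79,443), knob at (250,75), empty hook pointing away behind. Next I fit the positions and draw a wireframe overlay.

```bash
cat >> h.py <<'E'
def loop():
    t=np.linspace(0,np.pi,9); r=.0115
    p=[(0,r*np.cos(a),.118+r*np.sin(a)-.0) for a in t]+[(0,-r*np.cos(a),.103-r*np.sin(a)) for a in t]
    return np.array(p+p[:1])
def dip():
    t=np.linspace(0,2*np.pi,25); C=lambda z,r=.0225:np.c_[r*np.cos(t),r*np.sin(t),0*t+z]
    return [C(0),C(.046),np.array([(.023,0,.046),(.023,0,.060),(0,0,.092)]),loop()]
def pose(P,x,y,yaw,z=0): 
    return P@R.from_euler('z',yaw).as_matrix().T+[x,y,z]
E
python3 - <<'E'
from h import *
t=load('top0'); s=load('scene0')
T=lambda u,v:[150+u/5.926-.4,145+v/5.926-.4]
S=lambda u,v:[170+u/4-.4,155+v/4-.4]
k=atz(t,[T(575,203)],.221)[0]; print('knob top',k, 'scene',atz(s,[S(250,68)],.215))
foot=atz(t,[T(575,283)],.008)[0]; print('foot',foot)
tip=atz(t,[T(511,60)],.181)[0]; print('tip',tip, np.hypot(*(tip-k)[:2]), np.degrees(np.arctan2(*(tip-k)[1::-1])))
for n,p in dict(a=(425,240),b=(552,330),c=(672,285),d=(655,160)).items():
    print(n,atz(t,[T(*p)],.175)[0]-k)
print('cup',atz(t,[T(157,368)],.046), atz(s,[S(91,510)],.046),'eye',atz(s,[S(79,443)],.11))
for n,p,z in(('shaker',(15,130),.08),('deli orange',(196,118),.042)): print(n,atz(t,[T(*p)],z)[0])
for n,p,z in(('green',(218,350),.03),('kraft?',(545,340),.05)): print(n,atz(t,[np.array(p)*.64],z)[0])
# silhouette-ish fit by overlay of edges: distance transform
from scipy.optimize import minimize
D=[]
for c in(t,s):
    g=cv2.GaussianBlur(cv2.cvtColor(c['pixels'],6),(0,0),.7); e=cv2.Canny(g,25,60)
    D.append(cv2.distanceTransform(255-e,cv2.DIST_L2,5))
def cost(q):
    f=0
    for c,d in zip((t,s),D):
        for i,P in enumerate(dip()):
            Q=np.concatenate([np.linspace(a,b,6) for a,b in zip(P,P[1:])])
            uv=proj(c,pose(Q,*q)); 
            f+=np.minimum(cv2.remap(d,uv[:,0].astype('f4'),uv[:,1].astype('f4'),1),4).mean()
    return f
c0=atz(t,[T(157,368)],.046)[0]
res=[]
for y in np.arange(0,6.28,.2):
    r=minimize(cost,[c0[0],c0[1],y],method='Nelder-Mead',options=dict(initial_simplex=[[c0[0],c0[1],y],[c0[0]+.006,c0[1],y],[c0[0],c0[1]+.006,y],[c0[0],c0[1],y+.2]]))
    res.append((r.fun,*r.x))
res.sort(); print(np.round(res[:6],3))
q=res[0][1:]
out=[]
for c,(x,y,w,h) in((t,(155,185,45,40)),(s,(175,250,45,50))):
    im=cv2.resize(c['pixels'][y:y+h,x:x+w],None,fx=8,fy=8,interpolation=2); im2=im.copy()
    for P in dip(): cv2.polylines(im2,[np.int32((proj(c,pose(P,*q))-[x-.5,y-.5])*8)],False,(0,255,0),1)
    im=np.hstack([im,im2]); out.append(np.vstack([im,np.zeros((0,im.shape[1],3),'u1')]))
cv2.imwrite('pics/fit.png',cv2.resize(np.vstack(out),None,fx=.8,fy=.8))
E
```

```text
knob top [0.577411   0.08813524 0.221     ] scene [[0.58044362 0.09062388 0.215     ]]
foot [0.5741736  0.08952792 0.008     ]
tip [0.66281847 0.12243999 0.181     ] 0.09203941170552074 21.883350198995945
a [-0.01019063  0.07856947 -0.046     ]
b [-0.05755276  0.01201689 -0.046     ]
c [-0.03373821 -0.05025074 -0.046     ]
d [ 0.03288841 -0.04159218 -0.046     ]
cup [[0.51747828 0.32814648 0.046     ]] [[0.51684187 0.3392876  0.046     ]] eye [[0.52263775 0.33626442 0.11      ]]
shaker [0.64908838 0.40834932 0.08      ]
deli orange [0.66557008 0.3112802  0.042     ]
green [0.45956078 0.45481553 0.03      ]
kraft? [ 0.48102825 -0.25533075  0.05      ]
[[4.281 0.52  0.335 3.481]
 [4.282 0.52  0.335 3.481]
 [4.289 0.52  0.335 3.485]
 [4.29  0.52  0.335 3.472]
 [4.291 0.52  0.335 3.456]
 [4.317 0.521 0.334 2.544]]
```

View pics/fit.png

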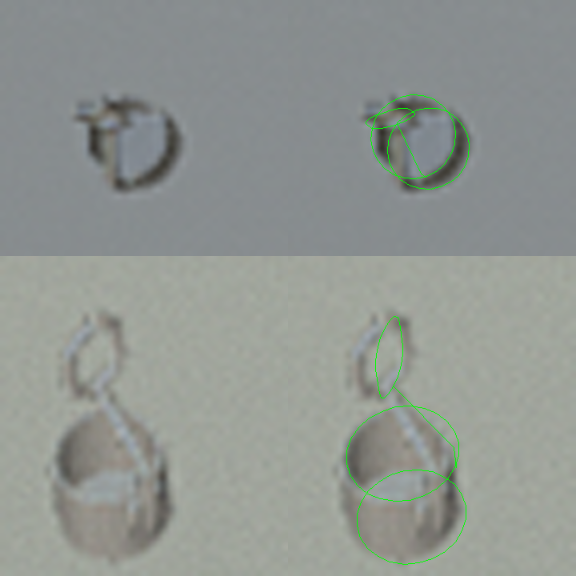

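The edge fit is about 2 px off: in the crops the model lies right of the cup and eye. I'll refit from keypoints I read off this picture.

```bash
cat > fit.py <<'E'
from h import *
from scipy.optimize import least_squares
t=load('top0'); s=load('scene0')
T=lambda u,v:np.array([155+u/6.4-.5,185+v/6.4-.5]); S=lambda u,v:np.array([175+u/6.4-.5,250+(v-256)/6.4-.5])
D=dip(); L=loop(); L=np.c_[L[:,0],L[:,1]*14/11.5,(L[:,2]-.1105)*21/20+.1105]
def res(q):
    e=[]
    b=proj(s,pose(np.vstack([D[0],D[1]]),*q)); lo=proj(s,pose(L,*q))
    e+=[b[:,0].min()-S(55,0)[0], b[:,0].max()-S(170,0)[0], b[:,1].max()-S(0,560)[1], b[:,1].min()-S(0,407)[1]]
    e+=[lo[:,0].min()-S(68,0)[0], lo[:,0].max()-S(125,0)[0], lo[:,1].min()-S(0,312)[1]]
    e+=list(proj(s,pose(np.array([[.02,0,.062]]),*q))[0]-S(152,468))
    b=proj(t,pose(np.vstack([D[0],D[1]]),*q)); lo=proj(t,pose(L,*q))
    e+=[b[:,0].min()-T(88,0)[0], b[:,0].max()-T(182,0)[0], b[:,1].max()-T(0,190)[1], b[:,1].min()-T(0,97)[1]]
    e+=[lo[:,0].min()-T(76,0)[0]]
    return e
r=least_squares(res,[.52,.335,3.1],x_scale=[.01,.01,.2],diff_step=1e-3); q=r.x; print(q,np.round(r.fun,1))
out=[]
for c,(x,y,w,h) in((t,(155,185,45,40)),(s,(175,250,45,50))):
    im=cv2.resize(c['pixels'][y:y+h,x:x+w],None,fx=8,fy=8,interpolation=2); im2=im.copy()
    for P in dip(): cv2.polylines(im2,[np.int32((proj(c,pose(P,*q))-[x-.5,y-.5])*8)],False,(0,255,0),1)
    out.append(np.hstack([im,im2]))
cv2.imwrite('pics/fit2.png',cv2.resize(np.vstack(out),None,fx=.8,fy=.8))
E
python3 fit.py
```

```text
[0.52100165 0.33523124 3.05091268] [ 0.3  1.1  0.5 -0.2  0.4  0.5  0.6 -1.1 -1.5 -0.7 -0.2 -0.3 -0.5 -0.7]
```

View pics/fit2.png

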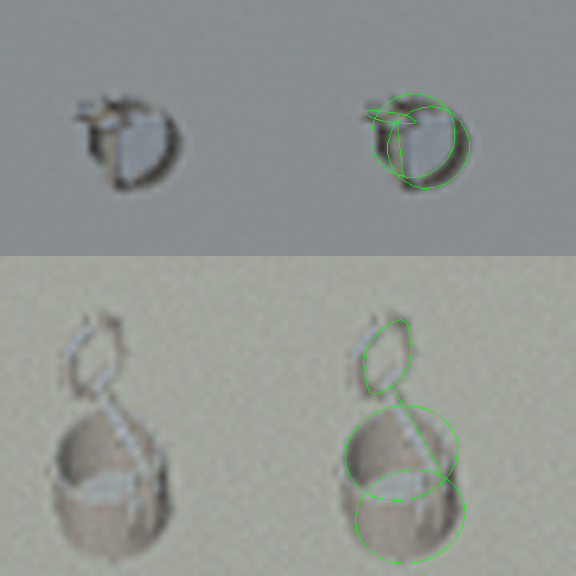

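The fit now matches to about 1 px (2 mm): dipper at (0.522, 0.337), yaw about 3.05. The knob is at (0.577, 0.089) and the empty hook points at about 22°, so the rack needs about +158°. The current tool yaw suits that turn. First I go above the knob.

Request:
apply_moves --motion '[[[0, 0, 0], [0.02, -0.0175, -0.03], 0.085], [[0, 0, 0], [0.0406, -0.035, -0.03], 0.085], [[0, 0, 0], [0.0406, -0.035, -0.03], 0.085], [[0, 0, 0], [0.0406, -0.035, 0], 0.085], [[0, 0, 0], [0.0406, -0.035, 0], 0.085], [[0, 0, 0], [0.0406, -0.035, 0], 0.085], [[0, 0, 0], [0.0406, -0.035, 0], 0.085], [[0, 0, 0], [0.0406, -0.035, 0], 0.085], [[0, 0, 0], [0.0406, -0.035, 0], 0.085], [[0, 0, 0], [0.0406, -0.035, 0], 0.085], [[0, 0, 0], [0.0406, -0.035, 0], 0.085], [[0, 0, 0], [0.0406, -0.035, 0], 0.085]]'

```text
clock: 1.6
tcp_pos: [0.5164, -0.0288, 0.3023]
orientation: [0.981, 0.192, -0.0, -0.0]
force: [0.2, -0.4, -0.3]
grip_width: 0.998
gripper_force: 0.0
```

Request:
apply_moves --motion '[[[0, 0, 0], [0.04, -0.0345, 0], 0.07], [[0, 0, 0], [0.034, -0.03, 0], 0.07], [[0, 0, 0], [0.02, -0.016, 0], 0.07], [[0, 0, 0], [0.0065, -0.006, 0], 0.07], [[0, 0, 0], [0, 0, 0.02], 0.07], [[0, 0, 0], [0, 0, 0.02], 0.07]]'

```text
clock: 2.35
tcp_pos: [0.5762, 0.0867, 0.2621]
orientation: [0.981, 0.191, -0.0, 0.0]
force: [0.0, 0.5, 0.3]
grip_width: 0.822
gripper_force: 0.0
```

Run:
```python
from h import *
c=snap('scene','s1'); im=c['pixels'][110:260,170:320]; cv2.imwrite('pics/s1c.png',cv2.resize(im,(600,600),interpolation=2)); print(robot.get_obs()['tcp_pos'],robot.get_obs()['qpos'])
```

```text
[0.57417992 0.08663076 0.25906165] [-4.23209281e-02  4.19891431e-01  1.48629937e+00 -5.16724208e-04
  1.24181880e+00  1.14367703e+00]
```

View pics/s1c.png

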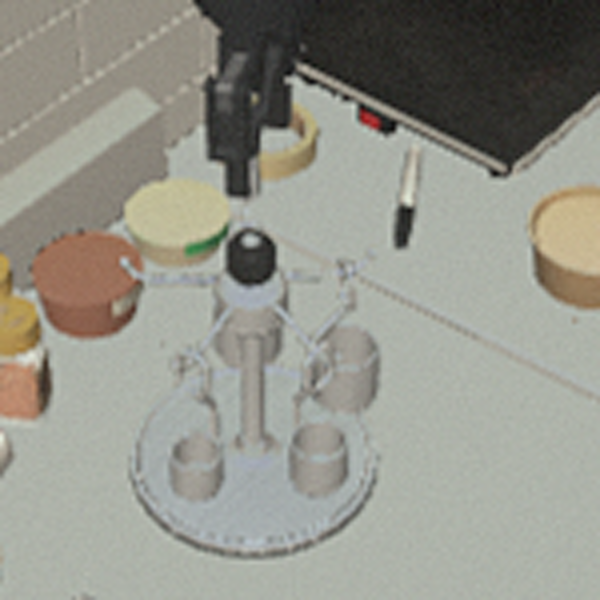

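The gripper stands over the knob: fingers at (238,185) and (278,110), knob at (250,255). I lower, grip, and start turning.

Request:
apply_moves --motion '[[[0, 0, 0], [0.001, -0.001, 0.02], 0.07], [[0, 0, 0], [0.001, -0.001, 0.018], 0.07], [[0, 0, 0], [0, 0, 0.009], 0.07], [[0, 0, 0], [0, 0, 0], 0.02], [[0, 0, 0], [0, 0, 0], 0.02], [[0, 0, 0], [0, 0, 0], 0.02], [[0, 0, 0], [0, 0, 0], 0.02], [[0, 0, 0], [0, 0, 0], 0.02], [[0, 0, 0], [0, 0, 0], 0.02]]'

```text
clock: 3.52
tcp_pos: [0.5777, 0.09, 0.2157]
orientation: [0.981, 0.192, 0.0, 0.0]
force: [0.4, 0.4, -0.2]
grip_width: 0.234
gripper_force: 0.0
```

The jaws closed to 20 mm with no force, so they are not on the knob. I look from both cameras.

Run:
```python
from h import *
o=robot.get_obs(); print(o['tcp_pos'],o['grip_width'],o['gripper_force'],robot.tips_ahead)
c=snap('scene','s2'); t=snap('top','t2'); print(proj(c,[o['tcp_pos'],o['tcp_pos']-[0,0,.017]]), proj(c,[[.577,.089,.206]]))
a=cv2.resize(c['pixels'][130:210,190:270],(400,400),interpolation=2);b=cv2.resize(t['pixels'][130:210,205:285],(400,400),interpolation=2)
cv2.imwrite('pics/x2.png',np.hstack([a,b]))
```

```text
[0.57771389 0.09004305 0.21567968] 0.23394193490527085 0.0 0.017
[[233.02871523 171.70464913]
 [233.09426477 176.41471266]] [[233.51168902 174.30272161]]
```

View pics/x2.png

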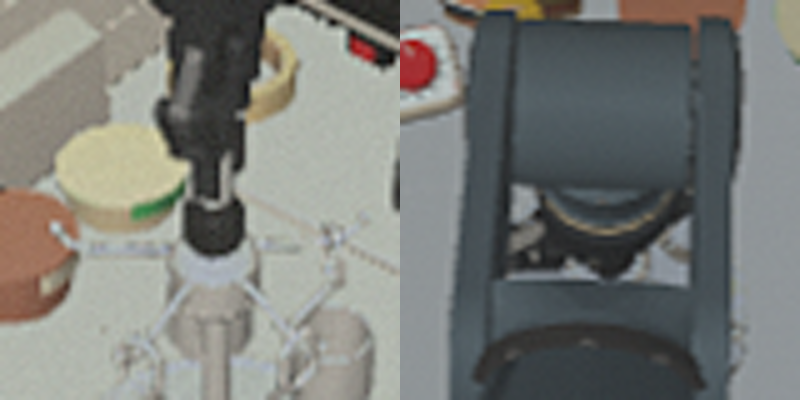

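Run:
```python
from h import *
s=load('s2'); 
ty=np.array([.376,-.926,0])
for z in (.2,.21,.22,.23,.24): print(z, proj(s,[[.5777,.09,z]-ty*.012])[0], proj(s,[[.561,.119,z+.03]])[0])
print(proj(s,[[.577,.089,.221],[.577,.089,.192]]))
a=cv2.resize(s['pixels'][145:195,210:260],(600,600),interpolation=4)
b=np.clip((a.astype(float)/255)**.5*255,0,255).astype('u1'); cv2.imwrite('pics/x3.png',b)
```

```text
0.2 [231.87756179 178.90681525] [231.16395457 175.95157587]
0.21 [231.83111133 176.14086793] [231.11120661 173.07087702]
0.22 [231.78406453 173.33951018] [231.05775805 170.15201843]
0.23 [231.73640983 170.50205673] [231.0035948  167.19423577]
0.24 [231.68813535 167.62780446] [230.94870242 164.19674416]
[[233.45764911 170.11377208]
 [233.56121069 178.14166232]]
```

View pics/x3.png

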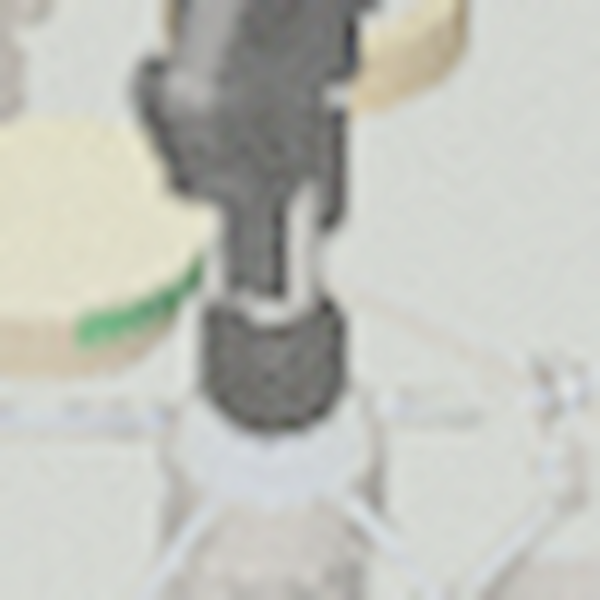

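The near fingertip ends at (260,300) in the crop, about level with the knob's top, so the tips stand roughly 25 mm higher than the pose reading suggests. I open, go down 20 mm and grip again; that keeps the tips above the hooks whichever height is true.

Request:
apply_moves --motion '[[[0, 0, 0], [0, 0, 0], 0.07], [[0, 0, 0], [0, 0, 0], 0.07], [[0, 0, 0], [0, 0, 0], 0.07], [[0, 0, 0], [0, 0, 0.01], 0.07], [[0, 0, 0], [0, 0, 0.01], 0.07], [[0, 0, 0], [0, 0, 0], 0.03], [[0, 0, 0], [0, 0, 0], 0.02], [[0, 0, 0], [0, 0, 0], 0.02], [[0, 0, 0], [0, 0, 0], 0.02], [[0, 0, 0], [0, 0, 0], 0.02]]'

```text
clock: 4.88
tcp_pos: [0.578, 0.0897, 0.1961]
orientation: [0.981, 0.192, 0.0, 0.0]
force: [-0.0, -2.0, 3.4]
grip_width: 0.313
gripper_force: 59.2
```

Request:
apply_moves --motion '[[[0, 0, 0], [0, 0, 0], 0.07], [[0, 0, 0], [0, 0, 0], 0.07], [[0, 0, 0], [0, 0, 0.009], 0.07], [[0, 0, 0], [0, 0, 0], 0.07], [[0, 0, 0], [0, 0, 0], 0.02], [[0, 0, 0], [0, 0, 0], 0.02], [[0, 0, 0], [0, 0, 0], 0.02], [[0, 0, 0], [0, 0, 0], 0.02], [[0, 0, 0], [0, 0, 0], 0.02]]'

```text
clock: 6.0
tcp_pos: [0.5781, 0.0896, 0.1871]
orientation: [0.981, 0.192, 0.0, 0.0]
force: [-1.0, -2.2, 4.4]
grip_width: 0.338
gripper_force: 59.2
```

Request:
apply_moves --motion '[[[0, 0, -0.04], [0, 0, 0], 0.02], [[0, 0, -0.08], [0, 0, 0], 0.02], [[0, 0, -0.09], [0, 0, 0], 0.02], [[0, 0, -0.09], [0, 0, 0], 0.02], [[0, 0, -0.09], [0, 0, 0], 0.02], [[0, 0, -0.09], [0, 0, 0], 0.02], [[0, 0, -0.09], [0, 0, 0], 0.02], [[0, 0, -0.09], [0, 0, 0], 0.02], [[0, 0, -0.09], [0, 0, 0], 0.02], [[0, 0, -0.09], [0, 0, 0], 0.02], [[0, 0, -0.06], [0, 0, 0], 0.02], [[0, 0, 0], [0, 0, 0], 0.02]]'

```text
clock: 7.5
tcp_pos: [0.5797, 0.0882, 0.1872]
orientation: [0.8, 0.6, 0.001, 0.002]
force: [2.5, -5.4, 2.3]
grip_width: 0.34
gripper_force: 59.1
```

Run:
```python
from h import *
o=robot.get_obs(); print(o['tcp_pos'],o['qpos'])
s=snap('scene','s3')
cv2.imwrite('pics/x4.png',cv2.resize(s['pixels'][140:260,180:290],(550,600),interpolation=2))
```

```text
[0.5796662  0.08820927 0.18718726] [-0.03786884  0.50419653  1.56150874 -0.0032787   1.07165025  0.24812807]
```

View pics/x4.png

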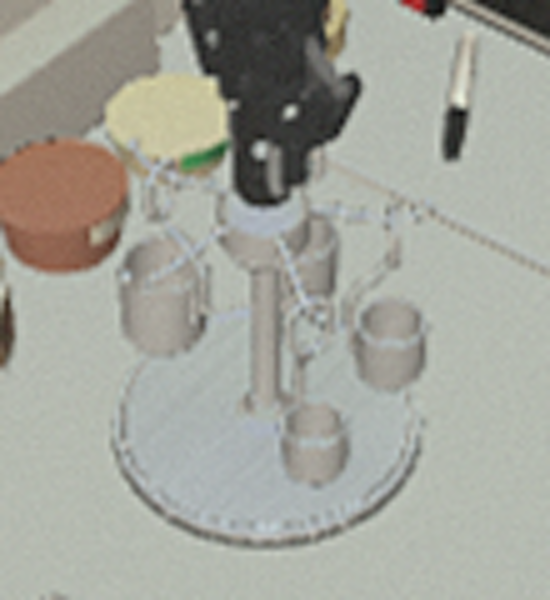

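The rack turns with the gripper. The empty hook's tip is now at (120,278) in the crop, and all four dippers still hang. I continue turning.

Request:
apply_moves --motion '[[[0, 0, -0.05], [0, 0, 0], 0.02], [[0, 0, -0.09], [0, 0, 0], 0.02], [[0, 0, -0.09], [0, 0, 0], 0.02], [[0, 0, -0.09], [0, 0, 0], 0.02], [[0, 0, -0.09], [0, 0, 0], 0.02], [[0, 0, -0.09], [0, 0, 0], 0.02], [[0, 0, -0.09], [0, 0, 0], 0.02], [[0, 0, -0.09], [0, 0, 0], 0.02], [[0, 0, -0.09], [0, 0, 0], 0.02], [[0, 0, -0.09], [0, 0, 0], 0.02], [[0, 0, -0.09], [0, 0, 0], 0.02], [[0, 0, -0.09], [0, 0, 0], 0.02]]'

```text
clock: 9.05
tcp_pos: [0.5821, 0.0888, 0.1872]
orientation: [0.396, 0.918, 0.001, 0.005]
force: [7.8, -2.3, -1.5]
grip_width: 0.342
gripper_force: 59.3
```

Request:
apply_moves --motion '[[[0, 0, -0.09], [0, 0, 0], 0.02], [[0, 0, -0.09], [0, 0, 0], 0.02], [[0, 0, -0.09], [0, 0, 0], 0.02], [[0, 0, -0.09], [0, 0, 0], 0.02], [[0, 0, -0.09], [0, 0, 0], 0.02], [[0, 0, -0.09], [0, 0, 0], 0.02], [[0, 0, -0.09], [0, 0, 0], 0.02], [[0, 0, -0.09], [0, 0, 0], 0.02], [[0, 0, -0.07], [0, 0, 0], 0.02], [[0, 0, -0.03], [0, 0, 0], 0.02], [[0, 0, 0], [0, 0, 0], 0.02]]'

```text
clock: 10.42
tcp_pos: [0.583, 0.0906, 0.1873]
orientation: [-0.002, 1.0, 0.001, 0.006]
force: [8.4, -0.3, -2.4]
grip_width: 0.335
gripper_force: 59.4
```

Run:
```python
from h import *
o=robot.get_obs(); print(o['tcp_pos'],o['qpos'],o['orientation'])
s=snap('scene','s4'); t=snap('top','t4')
a=cv2.resize(s['pixels'][140:260,180:290],(550,600),interpolation=2)
cv2.imwrite('pics/x5.png',a)
for d in(150,160,170,180,190,200): print(d,(proj(s,[[.577+.091*np.cos(np.radians(d)),.089+.091*np.sin(np.radians(d)),.181]])[0]-[180,140])*5+2)
```

```text
[0.58296998 0.09058931 0.18725555] [-0.03629508  0.50550127  1.55875319  0.00247779  1.06580424 -1.61149731] [-1.60979484e-03  9.99981484e-01  8.64926151e-04  5.80453203e-03]
150 [335.41018475 316.73003324]
160 [362.0924788  306.70578492]
170 [385.53737937 293.65670592]
180 [405.00498898 278.08997352]
190 [419.93562368 260.58672867]
200 [429.96044853 241.77050827]
```

View pics/x5.png

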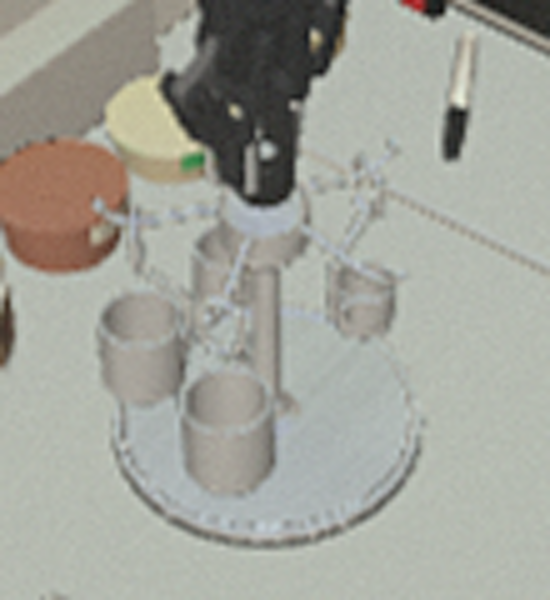

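The empty hook's tip is at (405,277) in the crop, which is where 180° projects, so it points straight to the front. All four dippers still hang. I've now viewed 11 pictures, one over the limit of 10, so from here I measure numerically only. Next I release, rise and go over to the dipper.

Request:
apply_moves --motion '[[[0, 0, 0], [0, 0, 0], 0.07], [[0, 0, 0], [0, 0, 0], 0.07], [[0, 0, 0], [0, 0, -0.01], 0.07], [[0, 0, 0], [0, 0, -0.035], 0.07], [[0, 0, 0], [0, 0, -0.04], 0.07], [[0, 0, 0], [0, 0, -0.03], 0.07], [[0, 0, 0], [0.012, 0.05, 0], 0.05], [[0, 0, 0], [0.012, 0.05, 0], 0.05], [[0, 0, 0], [0.012, 0.05, 0], 0.05], [[0, 0, 0], [0.012, 0.05, 0], 0.05], [[0, 0, 0], [0.008, 0.047, 0], 0.05], [[0, 0, 0], [0, 0, 0], 0.05]]'

```text
clock: 12.02
tcp_pos: [0.5193, 0.34, 0.3022]
orientation: [-0.005, 1.0, 0.001, 0.0]
force: [0.2, 0.1, -0.4]
grip_width: 0.584
gripper_force: 0.0
```

Run:
```python
from h import *
o=robot.get_obs(); p=o['tcp_pos']; print(p,o['orientation'],o['grip_width'])
s=snap('scene','s5'); t=snap('top','t5')
s0=load('scene0')
# fingertip search: dark pixels
g=s['pixels'].max(2).astype(int); g0=s0['pixels'].max(2).astype(int)
m=(g<70)&(g0>100)
pr=proj(s,[p,p+[0,.025,-.017],p-[0,.025,.017]]); print(pr)
for c in range(int(pr[:,0].min())-12,int(pr[:,0].max())+14):
    r=np.where(m[:,c])[0]; print(c,r.max() if len(r) else None,end='; ')
print()
for z in(.26,.28,.29,.3,.31,.32,.33): print(z,proj(s,[[p[0],p[1]+.025,z],[p[0],p[1]-.025,z]]).round(1).tolist())
# rack check vs s4
d=cv2.absdiff(load('s4')['pixels'],s['pixels'])[175:260,180:290].max(2)>40
print('rack diff px',d.sum(), 'rows',np.where(d.any(1))[0][-5:]+175)
```

```text
[0.51925098 0.33995633 0.30224448] [-4.61450464e-03  9.99989164e-01  5.80207517e-04  2.04069731e-04] 0.5840844172820772
[[181.67362115 213.56597726]
 [174.30758795 225.91662533]
 [190.32019488 212.20824305]]
162 207; 163 207; 164 208; 165 211; 166 212; 167 213; 168 213; 169 214; 170 215; 171 215; 172 204; 173 202; 174 197; 175 194; 176 193; 177 191; 178 185; 179 184; 180 183; 181 182; 182 182; 183 181; 184 186; 185 192; 186 196; 187 197; 188 198; 189 198; 190 199; 191 199; 192 200; 193 186; 194 189; 195 184; 196 180; 197 179; 198 179; 199 179; 200 178; 201 176; 202 167; 203 157; 
0.26 [[175.6, 233.6], [191.3, 219.9]]
0.28 [[174.6, 227.5], [190.5, 213.8]]
0.29 [[174.1, 224.4], [190.1, 210.7]]
0.3 [[173.5, 221.3], [189.8, 207.5]]
0.31 [[173.0, 218.0], [189.4, 204.3]]
0.32 [[172.4, 214.8], [189.0, 201.0]]
0.33 [[171.9, 211.4], [188.6, 197.7]]
rack diff px 402 rows [230 231 232 233 234]
```

Run:
```python
from h import *
s=load('s5');s0=load('scene0')
d=cv2.absdiff(s['pixels'],s0['pixels']).max(2)
for r in range(190,236): print(r,' '.join('%3d'%v for v in d[r,160:204]))
print(atz(s,[[171,215.5]],.302-.0))
```

```text
190  61  27  70 100  97 108 112 111 110 117 112 113 115 101 105 107 123 113  16   7  11  10   1  14  37  81  77  84  76  81  81  92  30  43  59  16   5   8   3   6   8   3   6  13
191  67  28  60  96  87 100 112 116 115 111 118 105 108 105 112 127 127 103  16  13   3   7  13  14  29  69  81  78  80  82  72  77  54  36  58  12  13   5  11   4   4   2  11  13
192  71  42  79 100  87  87 107 110 111 113 116 107 113 117 119 125 114  55   3  11   8   8  10  10  19  62  81  77  75  81  87  82  58  43  51  26   3   5   5   4   4  10   5  11
193 100  73  81 109 102  94 103  96 110 125 112 111 104 112 118 117 106  31  10  14   2   7   7  14  11  73 100  86  82  74  77  84  66  44  45  34   4   4   7  11   6   5  10   8
194 103  66 105 121 121 101 111  30  50  95 114 112 112 114 111  89  35  12   5   6   8  13  13  12  10  85 129 103 102  91  92  93  81  32  67  44   5  10   9  11   6   8   9   8
195  89  94 124 120 128 113  97  10   3  79 110 110 113 112 110  30   9   9   5   2   5   8   3  12   6  69 132 128 124 113 114 110 114  60  91  34  12   6   3  16  11  12   3  10
196 108 122 123 107 
[... 6516 characters left out ...]
 11   7   8  13   2   6   9  10   8  15   4   7   9   8  12   6  14  11   8   7  11   9  13  11   9   8   8  10  10   4   7
233  17  14  12  10   5   6   7   6   7   7   9  11   8  10  17   7   7   7  11   3   8   7   6   6   9   6   8  11  14   8  10  11   7   9   5   7   9   5   9  13   4   3   9  11
234  12  11  13   8   6   6   6  10  13   6  10  10  13   7  13   9  11  11  12  13   7   6   7  10   9   9   8   7   7  10  11   7  10   7  13   8  11  11   3  11  10   9  16   9
235  12  12  11   5   8  10  11   5   7  11   6  16  10  13  12   6   7  11  15   9   7  14   8  10   6   8  11   9  10   7  10   9  11  11   8  10  10  12  13   5   9   7  10   6
[[0.53346729 0.35755102 0.302     ]]
```

The fingertips end at rows 216 and 200.5, which puts them at z≈0.317 while the TCP reads 0.302. The readings are therefore about 25 mm low in height and fine sideways. For a grip at mid-eye I go to TCP z≈0.082.

Request:
apply_moves --motion '[[[0, 0, 0], [-0.0025, -0.0025, 0.03], 0.05], [[0, 0, 0], [0, 0, 0.05], 0.05], [[0, 0, 0], [0, 0, 0.05], 0.05], [[0, 0, 0], [0, 0, 0.035], 0.05], [[0, 0, 0], [0, 0, 0.025], 0.05], [[0, 0, 0], [0, 0, 0.02], 0.05], [[0, 0, 0], [0, 0, 0.01], 0.05], [[0, 0, 0], [0, 0, 0], 0.05]]'

```text
clock: 13.12
tcp_pos: [0.5233, 0.3333, 0.0814]
orientation: [-0.001, 1.0, -0.0, -0.0]
force: [0.7, 0.0, -0.1]
grip_width: 0.585
gripper_force: 0.0
```

Run:
```python
from h import *
o=robot.get_obs(); print(o['tcp_pos'],o['force'])
s=snap('scene','s6'); t=snap('top','t6')
# has cup moved? compare lower cup region
for a,b,P in((load('scene0'),s,[.522,.337,.02]),(load('top0'),t,[.522,.337,.02])):
    u,v=proj(a,[P])[0].astype(int); d=cv2.absdiff(a['pixels'],b['pixels']).max(2)[v-6:v+10,u-14:u+14]
    print(u,v); print('\n'.join(' '.join('%3d'%x for x in r) for r in d[::2]))
```

```text
[0.52332027 0.33326907 0.08138167] [ 0.73110131  0.02843231 -0.06123768]
192 286
 29  26  22  32  28  24  15  15  18  25  17  28  23  25  25  25  23  24  25  24  20  24  18  22  23  23  24  31
 27  28  28  27  24  25  17  14  16  16  24  16  21  21  28  22  20  26  24  22  23  21  25  25  31  27  24  27
 28  24  29  26  30  27  19  12  19  21  28  26  25  26  28  25  24  27  28  24  26  16  14  26  28  26  23  26
 25  21  29  27  25  22  20  26  22  31  24  27  28  25  26  25  33  21  19  21  22  25  14  20  30  27  25  27
 22  26  25  26  23  22  22  27  23  20  27  25  26  25  25  26  23  20  22  23  26  17  18  17  25  24  27  29
 28  28  27  29  26  21  22  24  19  24  22  19  24  21  27  23  19  23  24  23  24  21  18  20  25  28  26  31
 28  32  30  26  28  30  24  20  20  23  26  25  29  23  28  24  22  27  21  19  20  17  17  25  28  25  27  23
 20  33  28  26  26  27  28  25  26  26  23  19  22  26  22  22  27  18  22  25  14  28  30  27  28  27  24  28
174 206
 70  99  97  95  96  92  84  73  66  68  67  42  58  60  57  78  79  86  95  98  94  95  84  77  90  96  93 110
 90  87  82  75  70  73  77  56  54  66  61  44  39  18  27  67  73  68  73  90  70  90  65  41  94 102 103  97
 72  74  75  74  73  74  76  81  58  17  43  72  62  39  24  52 101  97  94  97  82  34  62  71  62  74  69  24
 75  76  75  75  73  73  74  80  66  19  11  44  54  41  56  57  89  94  95  98  81  11   8   6   7   4   6   4
 81  80  80  78  81  76  79  79  71  17  22  43  51  39  54  51  60 103  97  99  81  13   5   3   4   2   3   2
100 102 103 107 106 108 105 106 104 103  56  36  47  31  55  52  53  68  96  65  22  34  13   8   5   4   2   1
 95  95  95  75  61  79  98  95  96 101 102  93  72  23  45  54  42  11  12  34  55  89  59   2   6   2   3   2
 94  94  95  96  95  96  96  94  94  94  94  96  82  51  33  30  38  41  51  96 101 100  87  28  11   4   3   1
```

The scene difference is a uniform brightness shift, so the dipper has not been touched. I close the jaws.

Request:
apply_moves --motion '[[[0, 0, 0], [0, 0, 0], 0.035], [[0, 0, 0], [0, 0, 0], 0.02], [[0, 0, 0], [0, 0, 0], 0.01], [[0, 0, 0], [0, 0, 0], 0.01], [[0, 0, 0], [0, 0, 0], 0.01], [[0, 0, 0], [0, 0, 0], 0.01]]'

```text
clock: 13.98
tcp_pos: [0.5241, 0.3349, 0.0828]
orientation: [-0.002, 1.0, 0.001, 0.001]
force: [1.5, 1.1, 4.9]
grip_width: 0.298
gripper_force: 59.0
```

Request:
apply_moves --motion '[[[0, 0, 0], [0, 0, -0.015], 0.01], [[0, 0, 0], [0, 0, -0.035], 0.01], [[0, 0, 0], [0, 0, -0.045], 0.01], [[0, 0, 0], [0, 0, -0.045], 0.01], [[0, 0, 0], [0, 0, -0.02], 0.01], [[0, 0, 0], [0, 0, 0], 0.01], [[0, 0, 0], [0, 0, 0], 0.01]]'

```text
clock: 14.85
tcp_pos: [0.5221, 0.3338, 0.2404]
orientation: [-0.002, 1.0, -0.001, -0.001]
force: [-0.6, 0.0, -1.9]
grip_width: 0.293
gripper_force: 59.0
```

```bash
cat > eye.py <<'E'
# find held dipper pose by keyless fit: cup silhouette in scene/top via diff with the starting images
from h import *
import sys
def fit(names,guess):
    pass
E
python3 - <<'E'
from h import *
o=robot.get_obs(); p=o['tcp_pos']; print(p,o['force'],o['grip_width'])
s=snap('scene','s7'); s0=load('s5')
# expected cup region of the held dipper
q=(.522,.335,3.14)
dz=p[2]-.0825
E=[proj(s,pose(P,*q,z=dz)) for P in dip()]
b=np.vstack(E[:2]); print('expected cup box',b.min(0),b.max(0),'eye',E[3].min(0),E[3].max(0))
d=cv2.absdiff(s['pixels'],load('scene0')['pixels']).astype(int); d=np.abs(s['pixels'].astype(int)-load('scene0')['pixels']-np.median(s['pixels'].astype(int)-load('scene0')['pixels'],axis=(0,1))).max(2)
u0,v0=b.min(0).astype(int)-6; u1,v1=b.max(0).astype(int)+8
m=d[v0:v1,u0:u1]>18
print(u0,v0); print('\n'.join(''.join('#' if x else '.' for x in r) for r in m))
E
```

```text
[0.52212518 0.33378572 0.24041436] [-0.59841394  0.01248796 -1.8776271 ] 0.2930108023465417
expected cup box [176.60315585 233.46069153] [197.68521725 260.8387064 ] eye [179.83692326 215.2041236 ] [187.70924142 229.12784832]
170 227
....###########..##................
.....###########.#.................
......##########.#.................
........#######....................
.........#.........................
...................................
....................#..............
.................#..#..............
.................#...#.............
............#######.###............
..........########....##...........
..........##########.#.##..........
.........########.#....###.........
.........########..##...###........
........############....##.........
........##########..##..##.#.......
........###########.##....##.......
.........##########..##..###.......
.........#########.#########.......
.......#########......#.####.......
.......###..###..........###.......
........###...........######.......
........#####.......####.###.......
........######.#############.......
........####..#...#.#.##.###.......
.........####...#.###.##.####......
........######.....##########......
.........###.#..########.###.......
.........####.####.#########.......
.........#####...###########.......
..........#####.###########........
..............######..####.........
.............#..##.#...............
................##.#.###...........
.....................###...........
..................##...#...........
.................##....#...........
.......................##..........
..............#.#......##..........
...............##......#...........
...............##......#...........
```

The dipper is held upright and where expected: cup box columns 177–198, rows 235–259. I bring it in front of the hook.

Request:
apply_moves --motion '[[[0, 0, 0], [0.03, -0.01, 0], 0.01], [[0, 0, 0], [0.03, -0.025, 0], 0.01], [[0, 0, 0], [0.016, -0.04, 0], 0.01], [[0, 0, 0], [0.006, -0.045, 0], 0.01], [[0, 0, 0], [0, -0.045, 0], 0.01], [[0, 0, 0], [0, -0.04, 0], 0.01], [[0, 0, 0], [0, -0.026, 0.015], 0.01], [[0, 0, 0], [0, -0.013, 0.03], 0.01], [[0, 0, 0], [0, 0, 0.03], 0.01], [[0, 0, 0], [0, 0, 0.016], 0.01], [[0, 0, 0], [0, 0, 0], 0.01], [[0, 0, 0], [0, 0, 0], 0.01]]'

```text
clock: 16.4
tcp_pos: [0.4423, 0.09, 0.1506]
orientation: [-0.002, 1.0, 0.0, -0.0]
force: [-0.3, -0.3, -1.2]
grip_width: 0.294
gripper_force: 59.1
```

Run:
```python
from h import *
o=robot.get_obs(); p=o['tcp_pos']; print(p,o['orientation'],o['force'])
s=snap('scene','s8')
q=(p[0]-.001,p[1],3.14); dz=p[2]-.0825
E=[proj(s,pose(P,*q,z=dz)) for P in dip()]
b=np.vstack(E[:2]); print('dz',dz,'expected cup box',b.min(0),b.max(0),'eye',E[3].min(0),E[3].max(0))
ref=load('s4')['pixels'].astype(int); d=s['pixels'].astype(int)-ref; d=np.abs(d-np.median(d,axis=(0,1))).max(2)
u0,v0=b.min(0).astype(int)-8; v0-=25; u1,v1=b.max(0).astype(int)+8
print(u0,v0); print('\n'.join('%d '%(v0+i)+''.join('#' if x else '.' for x in r) for i,r in enumerate(d[v0:v1,u0:u1]>22)))
for y in(.085,.09,.095): print(proj(s,[[.488,y,.181]])[0])
# hook tip/wire bright pixels: local fit of hook line in s4 (hook free of clutter)
```

```text
[0.44227288 0.09001023 0.1505623 ] [-2.18417067e-03  9.99997597e-01  5.38177117e-06 -1.87265578e-04] [-0.32926298 -0.29279965 -1.15071757]
dz 0.06806229558037703 expected cup box [263.94947867 213.9494385 ] [281.15030097 237.15733658] eye [271.67299501 197.41162374] [276.94262422 209.31210406]
255 180
180 .........#########################
181 .........#########################
182 .........#########################
183 .........#########################
184 .........#########################
185 ..........########################
186 .........#########################
187 ........#########################.
188 ....##########################....
189 ...###########################....
190 ..############################....
191 ..############################....
192 ..############################....
193 ...##########################.....
194 ...############..###########......
195 ....############.###########......
196 ....########################......
197 ....########################......
198 ....########################......
199 ..#########################.......
200 .##.#.#######
[... 1121 characters left out ...]
......#####.....#######........
230 .........######....###.###........
231 .........######..#.#######........
232 .........######.#.#######.........
233 ..........#####.##.######.........
234 ...........#####.#######..........
235 ............###.########..........
236 ..............########............
237 ..............#...................
238 ..................................
239 ..................................
240 ..................................
241 ..................................
242 ..................................
243 ..................................
244 ..................................
[260.85608884 194.06242272]
[259.76925528 195.10653418]
[258.67655904 196.15627832]
```

The cup is exactly where expected, and the ball tip at (259.8,195) is level with the opening. I lower 3 mm and thread the eye over the hook.

Request:
apply_moves --motion '[[[0, 0, 0], [-0.008, 0, 0.003], 0.01], [[0, 0, 0], [-0.009, 0, 0], 0.01], [[0, 0, 0], [-0.009, 0, 0], 0.01], [[0, 0, 0], [-0.009, 0, 0], 0.01], [[0, 0, 0], [-0.009, 0, 0], 0.01], [[0, 0, 0], [-0.009, 0, 0], 0.01], [[0, 0, 0], [-0.008, 0, 0], 0.01], [[0, 0, 0], [-0.005, 0, 0], 0.01], [[0, 0, 0], [0, 0, 0], 0.01]]'

```text
clock: 17.58
tcp_pos: [0.5085, 0.0902, 0.1476]
orientation: [-0.002, 1.0, 0.0, 0.0]
force: [0.2, 0.2, -1.1]
grip_width: 0.294
gripper_force: 59.1
```

```bash
cat > chk.py <<'E'
from h import *
import sys
o=robot.get_obs(); p=o['tcp_pos']; print(p,o['force'],o['wrist_torque'])
s=snap('scene',sys.argv[1])
q=(p[0]-.001,p[1],3.14); dz=float(sys.argv[2]) if len(sys.argv)>2 else p[2]-.0825
if len(sys.argv)>3: q=(float(sys.argv[3]),.09,3.14)
E=[proj(s,pose(P,*q,z=dz)) for P in dip()]
b=np.vstack(E[:2]); print('dz',dz,'expected cup box',b.min(0),b.max(0))
ref=load('s4')['pixels'].astype(int); d=s['pixels'].astype(int)-ref; d=np.abs(d-np.median(d,axis=(0,1))).max(2)
u0,v0=b.min(0).astype(int)-8; v0-=15; u1,v1=b.max(0).astype(int)+12
print(u0,v0); print('\n'.join('%d '%(v0+i)+''.join('#' if x else '.' for x in r) for i,r in enumerate(d[v0:v1,u0:u1]>22)))
E
python3 chk.py s9
```

```text
[0.50853964 0.0902268  0.14755714] [ 0.21658485  0.21375834 -1.10762878] [-0.03345193 -0.00900446  0.00458795]
dz 0.0650571376991121 expected cup box [244.9965424  204.30125922] [261.15978288 226.90910567]
236 181
181 ############################.........
182 ############################.........
183 ###########################..........
184 .#########################...........
185 .############..###########...........
186 .#########################...........
187 ...#################.#####...........
188 ...#################.#####...........
189 ....######################...........
190 .....#####################...........
191 ......###############.####...........
192 ........#############.###............
193 .........###########.####............
194 .........##########.#.##.............
195 .........#######.##..................
196 ..........######..#..................
197 ..........######.####..#.............
198 .........#.########....#.............
199 .........#..########.###.............
200 .........#.#.###.#..##.#.............
201 .........#..#.....##...#.............
202 
[... 807 characters left out ...]
#####...########............
222 .........#####...########............
223 ..........###...##.#####.............
224 ...........##.##.#######.............
225 ...........#####.#####...............
226 .............#.######................
227 .....................................
228 .....................................
229 .....................................
230 .....................................
231 .....................................
232 .....................................
233 .....................................
234 .....................................
235 .....................................
236 .....................................
237 .....................................
```

No contact and the position is right, so the eye is over the trough. I lower it onto the wire.

Request:
apply_moves --motion '[[[0, 0, 0], [0.001, 0, 0.005], 0.01], [[0, 0, 0], [0, 0, 0.005], 0.01], [[0, 0, 0], [0, 0, 0.004], 0.01], [[0, 0, 0], [0, 0, 0.002], 0.01], [[0, 0, 0], [0, 0, 0], 0.01]]'

```text
clock: 18.25
tcp_pos: [0.5071, 0.0903, 0.1314]
orientation: [-0.002, 1.0, 0.0, -0.0]
force: [-0.3, 0.0, -0.6]
grip_width: 0.297
gripper_force: 59.1
```

Request:
apply_moves --motion '[[[0, 0, 0], [0, 0, 0.001], 0.01], [[0, 0, 0], [0, 0, 0.001], 0.01], [[0, 0, 0], [0, 0, 0], 0.01]]'

```text
clock: 18.62
tcp_pos: [0.5072, 0.0902, 0.1296]
orientation: [-0.002, 1.0, 0.0, -0.0]
force: [0.9, 0.5, -1.4]
grip_width: 0.291
gripper_force: 59.1
```

Request:
apply_moves --motion '[[[0, 0, 0], [0, 0, 0.001], 0.01], [[0, 0, 0], [0, 0, 0.001], 0.01], [[0, 0, 0], [0, 0, 0], 0.01]]'

```text
clock: 19.0
tcp_pos: [0.5074, 0.0903, 0.1281]
orientation: [-0.002, 1.0, -0.0, 0.0]
force: [-1.0, 1.0, 3.6]
grip_width: 0.295
gripper_force: 59.6
```

Request:
apply_moves --motion '[[[0, 0, 0], [0, 0, 0.001], 0.01], [[0, 0, 0], [0, 0, 0], 0.01]]'

```text
clock: 19.25
tcp_pos: [0.5076, 0.0902, 0.1279]
orientation: [-0.002, 1.0, -0.0, 0.001]
force: [-2.3, -0.6, 10.2]
grip_width: 0.295
gripper_force: 60.3
```

It seated at 0.128, as predicted, with contact force 10 N. I ease up 1 mm, open gently, wait, and rise.

Request:
apply_moves --motion '[[[0, 0, 0], [0, 0, -0.001], 0.01], [[0, 0, 0], [0, 0, 0], 0.03], [[0, 0, 0], [0, 0, 0], 0.036], [[0, 0, 0], [0, 0, 0], 0.044], [[0, 0, 0], [0, 0, 0], 0.05], [[0, 0, 0], [0, 0, 0], 0.05], [[0, 0, 0], [0, 0, 0], 0.05], [[0, 0, 0], [0, 0, -0.01], 0.05], [[0, 0, 0], [0, 0, -0.02], 0.05], [[0, 0, 0], [0, 0, -0.03], 0.05], [[0, 0, 0], [0, 0, -0.04], 0.05], [[0, 0, 0], [0, 0, -0.05], 0.05]]'

```text
clock: 20.75
tcp_pos: [0.5065, 0.0902, 0.2789]
orientation: [-0.002, 1.0, 0.0, -0.001]
force: [1.8, -0.3, -0.1]
grip_width: 0.587
gripper_force: 0.0
```

Request:
apply_moves --motion '[[[0, 0, 0], [0, -0.03, -0.02], 0.05], [[0, 0, 0], [0.01, -0.05, 0], 0.05], [[0, 0, 0], [0.01, -0.05, 0], 0.05], [[0, 0, 0], [0.01, -0.05, 0], 0.05], [[0, 0, 0], [0, -0.04, 0], 0.05], [[0, 0, 0], [0, -0.02, 0], 0.05], [[0, 0, 0], [0, 0, 0], 0.05], [[0, 0, 0], [0, 0, 0], 0.05], [[0, 0, 0], [0, 0, 0], 0.05], [[0, 0, 0], [0, 0, 0], 0.05], [[0, 0, 0], [0, 0, 0], 0.05], [[0, 0, 0], [0, 0, 0], 0.05]]'

```text
clock: 22.25
tcp_pos: [0.4783, -0.1497, 0.2976]
orientation: [-0.002, 1.0, 0.0, -0.0]
force: [-0.2, -0.7, 0.1]
grip_width: 0.585
gripper_force: 0.0
```

```bash
python3 chk.py s10 .046 .507
python3 - <<'E'
from h import *
s=load('s10')
for n in range(3): b=snap('scene','s11')
d=cv2.absdiff(s['pixels'],b['pixels']).max(2); print('moving px',(d[140:260,180:300]>40).sum())
print([tuple(proj(s,[[.488,.09,.181],[.507,.09,.17]])[i].round(1)) for i in(0,1)])
E
```

```text
[ 0.47826841 -0.14965358  0.29761822] [-0.17089248 -0.70718252  0.09575272] [-0.01989811 -0.03658413  0.00661363]
dz 0.046 expected cup box [245.1267236  208.97602032] [261.10944831 231.33031746]
237 185
185 ....................................
186 ....................................
187 ............#.......................
188 ....................................
189 ....................................
190 ....................................
191 ....................................
192 ....................................
193 ........#...........#...............
194 ........#..#........##..............
195 ........#.......#...................
196 ........#.#....#....................
197 ...............#......#.............
198 ........#....#.......##.............
199 ........#....#.##.#..##.............
200 ........#...##.....##.#.............
201 ........#..#......###.#.............
202 ............#..#..###.#.............
203 ........#...#..#.##...#.............
204 ........#.##....#.#..##.............
205 ..........#......##..#..............
206 ..................##.#.........
[... 874 characters left out ...]
.......#############.............
229 ...............#######..............
230 ................##..#...............
231 ....................................
232 ....................................
233 ....................................
234 ....................................
235 ....................................
236 ....................................
237 ....................................
238 ....................................
239 ....................................
240 ....................................
241 ....................................
242 ....................................
moving px 0
[(np.float64(259.8), np.float64(195.1)), (np.float64(253.9), np.float64(195.0))]
```

The cup box is at columns 245–261, rows 210–230, which is where a dipper hung 46 mm up should be, and nothing moves. I wait one more second and hand in.

Request:
apply_moves --motion '[[[0, 0, 0], [0, 0, 0], 0.05], [[0, 0, 0], [0, 0, 0], 0.05], [[0, 0, 0], [0, 0, 0], 0.05], [[0, 0, 0], [0, 0, 0], 0.05], [[0, 0, 0], [0, 0, 0], 0.05], [[0, 0, 0], [0, 0, 0], 0.05], [[0, 0, 0], [0, 0, 0], 0.05], [[0, 0, 0], [0, 0, 0], 0.05]]'

```text
clock: 23.45
tcp_pos: [0.4782, -0.1499, 0.2976]
orientation: [-0.002, 1.0, -0.0, 0.0]
force: [0.2, 0.1, 0.9]
grip_width: 0.587
gripper_force: 0.0
```

```bash
python3 -c "
from station import robot
print(robot.close_job())"
```

```text
the job is handed in; nothing more can be done
None
```

The dipper hangs still by its eye on the empty hook, which I turned to the front, and the job was handed in at about 23.5 s; the hand-in returned no verdict, and I viewed 11 pictures, one over the limit of 10.

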